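Slip the parking tag under the clipboard's clip

ROBOT

A 6-joint arm with a two-finger parallel gripper is mounted at the origin on the work surface. World frame = base frame: x ahead of the robot, y to its left, z up, the work surface at z = 0. Lengths are in m, angles in rad, forces in N, time in s.
With the tool pointing down it reaches from about 0.25 to 0.775 m from the base axis. Payload 4 kg.
Tool frame: the origin (TCP) lies midway between the tips of the shut fingers; the grasp point (between the pads) lies 19 mm behind it; z points along the fingers, y is the direction in which the jaws open and shut (so a half turn about z gives the same grasp; the last joint's range is limited). The gripper opens to 94 mm and grips with 3 to 60 N. Pads are 16 mm wide; open, the fingers measure 119 mm over their backs; the gripper's body (75 mm by 177 mm) begins 78 mm behind the grasp point.
Start: joints at [1.073, 0.087, 1.371, -0, 1.684, -0.103], TCP at [0.212, 0.508, 0.206] pointing down, gripper open.
Joint ranges: [-3.1, 3.1], [-0.76, 2.03], [0.27, 2.55], [-1.08, 4.22], [0.17, 2.65], [-2.57, 2.57]. Speed limits (rad/s): [2.79, 2.79, 3.14, 3.14, 3.14, 3.14].

INTERFACE

Orientations are given as [roll, pitch, yaw] about the fixed x, y, z axes, in that order (R = Rz(yaw) Ry(pitch) Rx(roll)).
In Python, from bench import robot, cams gives the robot as it stands.
- The arm moves only by the tool step_arm, never from a script. Its argument "plan" is a list that holds one entry, the list of rows, each a list of 5 numbers: the shift along the world's x, y, z in mm, then the turn about the world's z in rad, then the opening in per cent of the stroke, from 0 (shut) to 100 (fully open). In form: [[[tx, ty, tz, turn, fingers], ...]]. A call has 1 to 8 rows; each row is the pose to reach, as a shift and turn from the pose commanded when the call began; what a row does not reach only later rows make up. A row lasts 1/12 s, in which the tool goes at most 41.7 mm and 7.16 degrees, less where a joint would pass 70% of its speed; a pose out of reach is approached as far as the arm can. A call with a gripper value outside its range is refused whole. The fingers move at their own pace and stop on an object; the grip force is fixed at half the most. Time passes only in rows, so rows that repeat a pose let the fingers close. It gives the time, the measured TCP pose, the force and the opening at its end, in the units of the state.
- robot.get_obs(): the state, without advancing time (a new reading comes with each control period).
- cams.snapshot(name): name is "scene" or "top"; returns a dict with "frame" (384x512x3 uint8, red, green, blue), "camera_matrix" (3x3 intrinsics, pixels), "origin" and "attitude" of the camera in the world. Camera axes: x right, y down, z forward; pixel columns grow to the right and rows downward; lengths in m; the calibration is good to about 2 mm. A picture is of the moment at which its call begins. There is no depth.
- robot.close_job(): hands the job in, once; it reports no verdict.
The state is a dict: "time": time; "joint_positions": joint angles; "qvel": joint speeds; "joint_torque": joint torques, N m; "tool_pos": TCP position; "ee_rot": TCP orientation; "wrist_force": force on the tool from outside, world axes, zero at the start; "wrist_torque": the same for the moment, N m; "width": finger opening in m.
Only numpy, scipy, OpenCV 4.12 (cv2) and the standard library are available. Lean on these libraries where they do the work, as an engineer would, in place of code of your own. Each camera call takes 0.05 s, during which the arm holds its last target. There are 200 camera calls.

TASK

Fasten the wooden parking tag in the clipboard's clip without ever picking it up: push it along the board up to the clip, then hold the clip's lever down with one fingertip and, while it is held, push the tag gently with the other fingertip beneath the raised jaw until its long edge sits square against the metal stop. Let go of the lever so that the jaw comes down on the tag and grips it, and leave the tumbler, the dish and the car fob where they are.

Things in the scene. Friction and masses are not known exactly. Their poses are not given: they have to be found in the camera images.
- board: Pale wooden clipboard lying flat on the white credenza, fixed (it does not slip): 235 mm along its x, 165 mm along y, 4 mm thick. Origin: centre of its underside, at the credenza's top; z up; +x points to the end with the clip, roughly away from the robot (within 0.4 rad). Its face is bare from the clip to the other end.
- stop (a point): Metal stop: an upturned flange 66 mm wide (board y), 7 mm high. The point is the foot of its face towards the tag, in the middle, on the board's top face, at board x = 71 mm. Axes as the board's.
- pin (a point): Middle of the steel clip's hinge pin, along board y, at board x = 74 mm, 12 mm above the board's top face; it runs between two ears 15 mm high at board y = -32 and +32 mm. Axes as the board's.
- clip (a joint): Clip's angle about its pin (rad): 0 shut, lip on the board; 0.45 lip resting on the 8 mm tag; 0.70 lever level, lip 12.8 mm above the board; 0.72 hard stop. Pressing the lever straight down opens it; a spring (0.05 N m shut, 0.14 N m at 0.70) shuts it when let go: 10 N to press fully 14 mm behind the pin, 5 N at 27 mm. Pushing the tag at the shut clip does not open it.
- lever_pad (a point): Centre of the top face of the clip's thumb lever, a steel pad 32 mm long, 56 mm wide (board y), behind the pin; it moves with the clip. Shut: pad slopes up 0.70 rad from the pin, point at board x = 98 mm, 20 mm over the board's top face, free end 31 mm over it. At 0.70: level, board x = 82 to 114 mm, top 2.5 mm over the board's face. A web rises from its 82 mm edge to the pin.
- jaw_lip (a point): Clip's jaw: a steel plate 58 mm wide (board y) in front of the pin, sloping down to a rolled lip of 3 mm diameter. The point: middle of the lip's underside. Shut, it touches the board at board x = 58 mm (lip front 56.5 mm); opening, the lip rises and moves 3 mm towards the tag (lip front 53.5 mm).
- tag: Parking tag: loose dark hardwood slab with a small brass eyelet near one end, 36 mm (x) by 72 mm (y) by 8 mm thick, about 25 g. Origin: centre of its underside; z up. It starts on the board's bare face, up to 0.35 rad askew, its +x long edge towards the clip. Fully home that edge touches the stop and the origin is at board x = 53 mm.
- tumbler: Green glass tumbler, 76 mm across and 88 mm high, standing beside the board. Origin: centre of its underside. Leave alone.
- dish: Round aluminium coin dish, 110 mm across and 24 mm high, beside the board. Origin: centre of its underside. Leave alone.
- fob: Black plastic car fob lying near the board's end towards the robot, 36 mm (its x) by 70 mm (y) by 13 mm high. Origin: centre of its underside. Leave alone.
There are look-alikes about, which are no part of the job. There is more than one size of the tag; the job needs the smallest.

How it is judged:
On the way, in this order (a step that is already met when the one before it is completed fails the run):
1. the finger holds the clip's lever down while the tag is still more than 10 mm short of the stop (value of joint clip above 0.5 rad and contact force between the fingers and clip above 1 N and x of tag in the frame of board below 0.042 m), for 0.1 s.
2. the tag is pushed against the stop while a finger still holds the lever down (value of joint clip above 0.5 rad and contact force between the fingers and clip above 1 N and x of tag in the frame of board above 0.049 m), for 0.1 s.
At the end, for the whole second after the job is handed in: The tag lies flat on the board with its long edge within 4 mm of the metal stop, square to the board within 0.12 rad and within 25 mm of its centre line; the lever is let go and the jaw rests on the tag and grips it with more than 2 N (x of tag in the frame of board above 0.049 m and y of tag in the frame of board between -0.025 and 0.025 m and z of tag in the frame of board below 0.006 m and angle between the x axis of tag and the x axis of board, either way round below 0.12 rad and angle between tag's own z axis and vertical below 0.08 rad and value of joint clip between 0.36 and 0.5 rad and contact force between clip and tag above 2 N and linear speed of tag below 0.01 m/s); the robot touches nothing.
It fails at once if the tag is picked up (more than 8 mm off the board) or tipped over (z of tag in the frame of board above 0.012 m or angle between tag's own z axis and vertical above 0.5 rad).
It fails at once if the tag is squeezed or rammed by the fingers with more than 20 N (contact force between the fingers and tag above 20 N).
It fails at once if the tumbler, dish or fob is shifted by more than 15 mm (distance of any of tumbler, dish, fob from where it was at the start of the episode above 0.015 m).
It also fails if it takes over 51 s, if anything falls off the work surface, if the arm or the gripper's body presses on something with over 40 N, if the wrist force passes 120 N, or if a joint passes its speed limit or range.

## Working session

There is one attempt and no reset: what is moved stays moved. The work goes in short steps, Python scripts to look and compute and a tool call to move; the robot and the scene stay as the last step left them, time stands still between calls to the robot, and variables do not carry over. Pictures are saved under pics/ and viewed, about 8 in all and at most 12, crops included, and the job is handed in when it is done.

Besides the shell and the picture viewer there is one more tool, called after "Call:" as name(argument=value, ...), one argument or row to a line, values as JSON. step_arm: Moves the arm, as the interface text tells. Its arguments: {"type":"object","properties":{"plan":{"type":"array"}},"required":["plan"]}

```bash
mkdir -p pics; ls; cat > h.py <<'E'
import numpy as np, cv2
from bench import robot, cams
def snap(n,f=None):
    s=cams.snapshot(n)
    if f: cv2.imwrite(f'pics/{f}.png',s['frame'][:,:,::-1])
    return s
def R(s):
    a=np.array(s['attitude'],float)
    if a.shape==(3,3): return a
    from scipy.spatial.transform import Rotation as Ro
    return Ro.from_euler('xyz',a).as_matrix() if a.size==3 else Ro.from_quat(a).as_matrix()
def ray(s,px,z):
    px=np.atleast_2d(np.array(px,float)); K=np.array(s['camera_matrix'])
    d=np.c_[px,np.ones(len(px))]@np.linalg.inv(K).T@R(s).T
    o=np.array(s['origin']); t=(z-o[2])/d[:,2]
    return (o+d*t[:,None])[:,:2]
def proj(s,P):
    K=np.array(s['camera_matrix']); c=(np.atleast_2d(P)-np.array(s['origin']))@R(s)@K.T
    return c[:,:2]/c[:,2:]
E
python3 - <<'E'
from h import *
a=snap('top','top0'); b=snap('scene','scene0')
for s in (a,b): print(s['camera_matrix'],s['origin'],s['attitude'])
print(robot.get_obs())
cv2.imwrite('pics/both0.png',cv2.resize(np.vstack([a['frame'],b['frame']])[:,:,::-1],None,fx=.78,fy=.78))
E
```

```text
pics
[[451.02895912   0.         249.76082975]
 [  0.         451.02895912 192.05726703]
 [  0.           0.           1.        ]] [0.37096643 0.05947878 1.24167725] [-2.94484555 -0.01620308 -1.56819592]
[[440.60263994   0.         260.66766732]
 [  0.         440.60263994 190.10058397]
 [  0.           0.           1.        ]] [1.10580222 0.48866857 0.85526364] [-2.43818166 -0.00834684  2.31110687]
{'time': 0.1, 'joint_positions': array([ 1.07290399e+00,  8.79265992e-02,  1.37207926e+00, -1.86395932e-05,
        1.68359487e+00, -1.03079765e-01]), 'qvel': array([-1.24507004e-03, -1.44736755e-03, -3.23665922e-03,  1.51013621e-03,
        1.81651638e-03, -6.62924098e-05]), 'joint_torque': array([ 2.47960772e-03, -3.41251552e+01, -3.03302014e+01,  7.19899801e-02,
        3.03295429e-02, -9.72342173e-05]), 'tool_pos': array([0.2113168 , 0.50725991, 0.20440845]), 'ee_rot': array([-3.13959332e+00, -1.88199261e-04,  2.74677782e+00]), 'wrist_force': array([-1.13164859,  0.1327637 ,  0.09466247]), 'wrist_torque': array([ 0.03165622,  0.00686022, -0.01189775]), 'width': 0.09408302955320848}
```

View pics/top0.png

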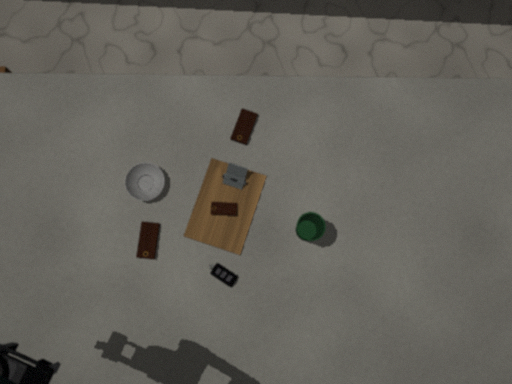

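View pics/scene0.png

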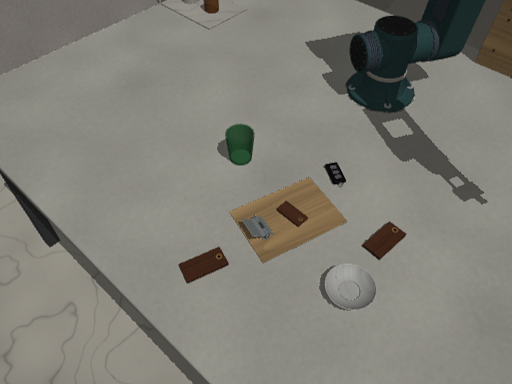

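The top view shows the board at about (226,207), with the clip at (235,177). Three things could be taken for the tag: the small slab on the board at (224,209), a larger one at (244,127), and another larger one at (148,240). I choose the one on the board because it is the smallest. The dish is at (146,183), the tumbler at (310,227) and the fob at (224,275).

```bash
cat > meas.py <<'E'
from h import *
def quad(mask):
    c=max(cv2.findContours(mask,cv2.RETR_EXTERNAL,cv2.CHAIN_APPROX_NONE)[0],key=cv2.contourArea)
    return c[:,0,:].astype(float)
def rect(pts):
    (c,wh,a)=cv2.minAreaRect((pts*1000).astype(np.float32)); b=cv2.boxPoints((c,wh,a))/1000
    return np.array(c)/1000,np.array(wh),a,b
def wood(s,roi):
    hsv=cv2.cvtColor(s['frame'],cv2.COLOR_RGB2HSV); h,S,v=cv2.split(hsv)
    r=np.zeros(h.shape,np.uint8); x0,y0,x1,y1=roi; r[y0:y1,x0:x1]=1
    warm=((h<22)|(h>172))&(S>70)&(r>0)
    return warm,v,h,S
E
python3 - <<'E'
from meas import *
for n,roi,tags in (('top',(175,150,275,262),(224,209)),('scene',(225,170,352,265),(292,213))):
    s=snap(n); w,v,h,S=wood(s,roi)
    for p in [tags,(tags[0]-25,tags[1]+12)]: print(n,p,h[p[1],p[0]],S[p[1],p[0]],v[p[1],p[0]])
    bd=cv2.morphologyEx((w).astype(np.uint8),cv2.MORPH_OPEN,np.ones((3,3)))
    print('board',rect(ray(s,quad(bd),.004)))
    tv=v[w]; th=90 
    t=(w&(v<th)).astype(np.uint8)
    t=cv2.morphologyEx(t,cv2.MORPH_OPEN,np.ones((3,3)))
    q=quad(t); print('tag',rect(ray(s,q,.012)),q.mean(0))
    cv2.imwrite(f'pics/m_{n}.png',np.vstack([cv2.resize(x[roi[1]:roi[3],roi[0]:roi[2]],None,fx=4,fy=4,interpolation=0) for x in (s['frame'][:,:,::-1],cv2.merge([t*255]*3))])[:,:,:])
a=cv2.imread('pics/m_top.png');a=cv2.resize(a,None,fx=.66,fy=.66);b=cv2.imread('pics/m_scene.png');b=cv2.resize(b,None,fx=.78,fy=.78)
H=max(len(a),len(b));a=cv2.copyMakeBorder(a,0,H-len(a),0,0,0);b=cv2.copyMakeBorder(b,0,H-len(b),0,0,0)
cv2.imwrite('pics/m.png',np.hstack([a,b])[:600,:800])
E
```

```text
top (224, 209) 13 221 38
top (199, 221) 16 134 103
board (array([0.58080591, 0.1078026 ]), array([165.20292664, 234.90460205]), 71.80399322509766, array([[ 0.4434331 ,  0.0660084 ],
       [ 0.66659105, -0.00734496],
       [ 0.7181787 ,  0.1495968 ],
       [ 0.49502075,  0.22295016]], dtype=float32))
tag (array([0.56953632, 0.11054099]), array([77.89756775, 40.72666931]), 86.68170166015625, array([[0.5469527 , 0.0728362 ],
       [0.587611  , 0.07047882],
       [0.59211993, 0.14824577],
       [0.55146164, 0.15060315]], dtype=float32)) [224.41025641 208.52564103]
scene (292, 213) 11 155 64
scene (267, 225) 20 28 108
board (array([0.58503577, 0.11027686]), array([165.30706787, 234.37664795]), 71.97447204589844, array([[ 0.4480228 ,  0.06794289],
       [ 0.670896  , -0.00458277],
       [ 0.7220487 ,  0.15261081],
       [ 0.49917555,  0.22513647]], dtype=float32))
tag (array([0.57626361, 0.11472636]), array([72.98254395, 38.7626152 ]), 87.62992095947266, array([[0.5553898 , 0.0790678 ],
       [0.5941193 , 0.07746481],
       [0.5971374 , 0.15038493],
       [0.5584079 , 0.15198791]], dtype=float32)) [292.8630137 214.1369863]
```

View pics/m.png

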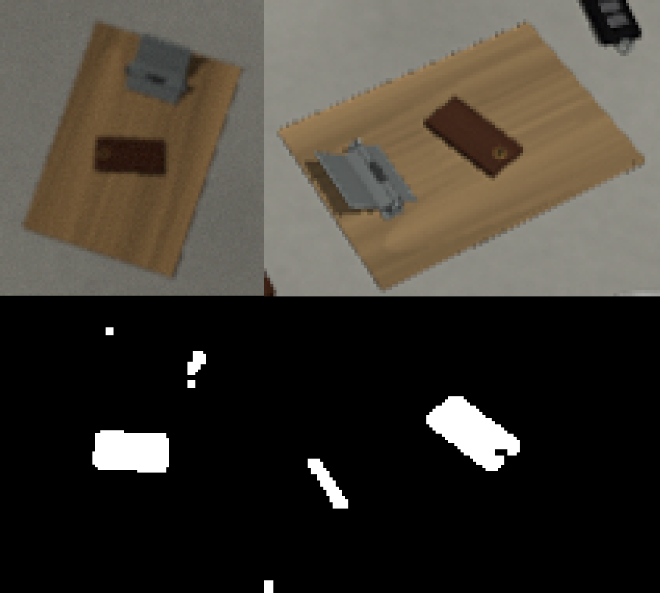

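The crop confirms the choice: the slab on the board measures about 36x72 mm, with a brass eyelet. The averaged board pose is centre (0.583, 0.109) with yaw -0.317. The tag is at about board (-11, 0) mm and 0.26 rad askew.

The plan:
1. Push the tag square with both fingertips spread along board y.
2. Turn 90° and straddle, with the front finger on the lever and the rear finger behind the tag.

Call:
step_arm(
  plan=[
    [[40, -48, 0, 0, 43], [80, -96, 0, 0.03, 43], [118, -143, 0, 0.06, 43], [157, -190, 0, 0.078, 43], [196, -238, 0, 0.078, 43], [236, -285, 0, 0.078, 43], [275, -333, 0, 0.078, 43], [314, -380, 0, 0.078, 43]],
  ],
)

```text
time: 0.87
tool_pos: [0.4247, 0.249, 0.2055]
ee_rot: [3.141, 0.0, 2.825]
wrist_force: [0.7, 0.6, 0.2]
width: 0.0442
```

Call:
step_arm(
  plan=[
    [[0, 0, 0, 0, 43], [0, 0, 0, 0, 43], [0, 0, -40, 0, 43], [0, 0, -80, 0, 43], [0, 0, -120, 0, 43], [0, 0, -140, 0, 43], [0, 0, -160, 0, 43], [0, 0, -160, 0, 43]],
  ],
)

```text
time: 1.53
tool_pos: [0.4192, 0.2505, 0.0405]
ee_rot: [-3.135, -0.008, 2.827]
wrist_force: [-1.5, -1.0, -1.2]
width: 0.0402
```

```bash
python3 - <<'E'
from h import *
a=snap('top'); b=snap('scene')
A=cv2.resize(a['frame'][130:300,150:350],None,fx=2,fy=2);B=cv2.resize(b['frame'][130:300,180:380],None,fx=2,fy=2)
cv2.imwrite('pics/p1.png',np.hstack([A,B])[:,:,::-1]); o=robot.get_obs();print(o['time'],o['tool_pos'],o['ee_rot'],o['wrist_force'],o['width'])
E
```

```text
1.6333 [0.42277962 0.25168045 0.04531618] [-3.14094455e+00 -1.34118776e-03  2.82675553e+00] [0.81992732 0.01104612 0.39643558] 0.04051696457493359
```

View pics/p1.png

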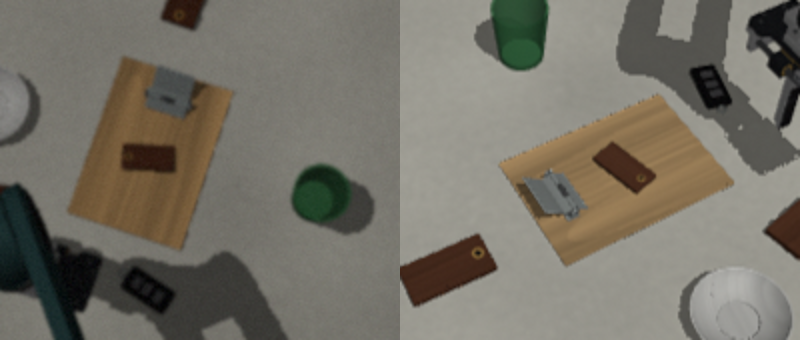

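The arm stopped short because of the joint speed limit. It stands at (0.423, 0.252), clear of the fob at (148,290), and the scene is undisturbed. I'll continue to behind the tag.

Call:
step_arm(
  plan=[
    [[20, -25, 0, 0, 43], [41, -50, 0, 0, 43], [62, -75, 0, 0, 43], [83, -100, 0, 0, 43], [103, -124, 0, 0, 43], [103, -124, 0, 0, 43], [103, -124, 0, 0, 43], [103, -124, 0, 0, 43]],
  ],
)

```text
time: 2.3
tool_pos: [0.5275, 0.1276, 0.0472]
ee_rot: [3.14, 0.002, 2.825]
wrist_force: [0.2, -0.2, 0.0]
width: 0.0406
```

Call:
step_arm(
  plan=[
    [[0, 0, -12, 0, 43], [0, 0, -24, 0, 43], [0, 0, -30, 0, 43], [0, 0, -33, 0, 43], [0, 0, -35, 0, 43], [0, 0, -37, 0, 43], [0, 0, -37, 0, 43]],
  ],
)

```text
time: 2.88
tool_pos: [0.5267, 0.1269, 0.0081]
ee_rot: [-3.141, -0.0, 2.825]
wrist_force: [-0.2, -0.1, -0.3]
width: 0.0405
```

```bash
python3 - <<'E'
from h import *
a=snap('top'); b=snap('scene')
A=cv2.resize(a['frame'][130:300,150:350],None,fx=2,fy=2);B=cv2.resize(b['frame'][130:300,180:380],None,fx=2,fy=2)
cv2.imwrite('pics/p2.png',np.hstack([A,B])[:,:,::-1]); o=robot.get_obs();print(o['time'],o['tool_pos'],o['ee_rot'],o['wrist_force'],o['width'])
E
```

```text
2.9833 [0.52711946 0.12679219 0.00874912] [3.14127853e+00 4.37382196e-04 2.82478213e+00] [ 0.04089007 -0.23376102  1.05422281] 0.04042907660290735
```

View pics/p2.png

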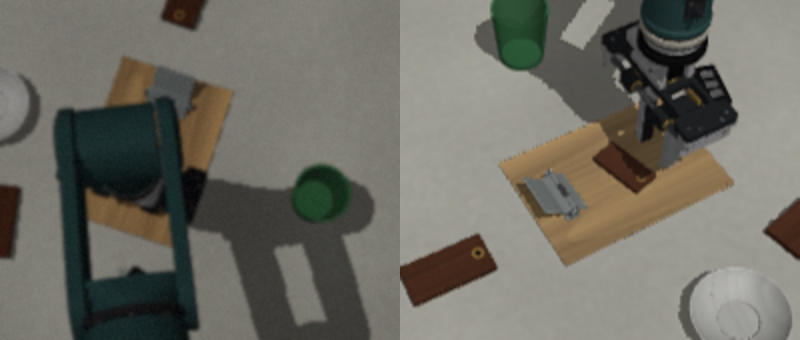

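The fingers are down behind the tag at z = 0.0087. I'll push 60 mm along board +x in small steps.

Call:
step_arm(
  plan=[
    [[5, -1.6, 0, 0, 43], [9, -3, 0, 0, 43], [13, -4.3, 0, 0, 43], [17, -5.6, 0, 0, 43], [21, -7, 0, 0, 43], [25, -8.2, 0, 0, 43], [29, -9.5, 0, 0, 43], [32, -10.5, 0, 0, 43]],
  ],
)

```text
time: 3.65
tool_pos: [0.5594, 0.116, 0.0084]
ee_rot: [3.142, -0.0, 2.825]
wrist_force: [0.1, 0.1, 0.4]
width: 0.0403
```

Call:
step_arm(
  plan=[
    [[4, -1.3, 0, 0, 43], [8, -2.6, 0, 0, 43], [12, -4, 0, 0, 43], [16, -5.2, 0, 0, 43], [19, -6.2, 0, 0, 43], [22, -7.2, 0, 0, 43], [25, -8.2, 0, 0, 43], [25, -8.2, 0, 0, 43]],
  ],
)

```text
time: 4.32
tool_pos: [0.5845, 0.1078, 0.0085]
ee_rot: [3.141, 0.001, 2.825]
wrist_force: [-0.5, 0.7, -0.2]
width: 0.0406
```

```bash
python3 - <<'E'
from h import *
b=snap('scene')
B=cv2.resize(b['frame'][150:280,210:370],None,fx=4,fy=4)
cv2.imwrite('pics/p3.png',B[:,:,::-1]); o=robot.get_obs();print(o['time'],o['tool_pos'],o['ee_rot'],o['wrist_force'],o['width'])
E
```

```text
4.3667 [0.58419266 0.10794162 0.0085077 ] [3.14146655e+00 1.77546986e-04 2.82458558e+00] [-0.6707135  -0.02094505  0.22320101] 0.04027759411070229
```

View pics/p3.png

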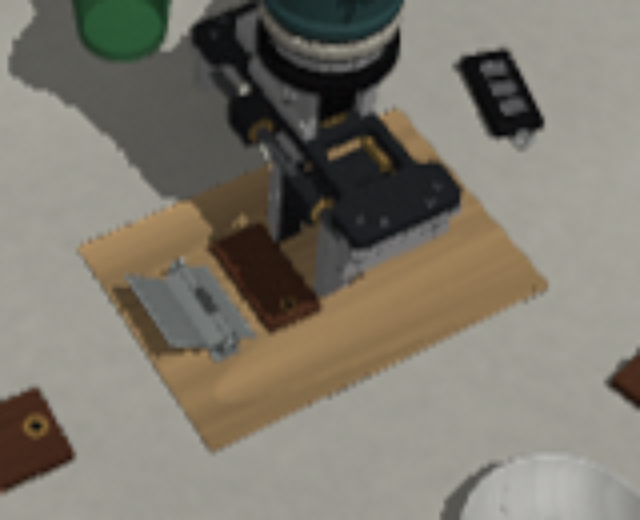

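The tag is now square to the clip at crop (265,275), with a small gap to the jaw lip at about (245,320). Next I'll measure the tag against the board in this camera.

```bash
cat >> meas.py <<'E'
BS=(np.array([.58504,.11028]),-.3146); BT=(np.array([.58081,.1078]),-.3176)
def tob(p,B):
    c,s=np.cos(B[1]),np.sin(B[1]); return (np.atleast_2d(p)-B[0])@np.array([[c,-s],[s,c]])
def tag(s,roi,B,show=False,th=75):
    w,v,h,S=wood(s,roi)
    t=cv2.morphologyEx((w&(v<th)&(S>90)).astype(np.uint8),cv2.MORPH_OPEN,np.ones((3,3)))
    q=quad(t); c,wh,a,b=rect(ray(s,q,.012)); return q.mean(0),wh,(tob(b,B)*1000).round(1),t
E
python3 - <<'E'
from meas import *
s=snap('scene'); roi=(255,195,300,240)
for th in (60,75,90):
    m,wh,b,t=tag(s,roi,BS,th=th); print(th,m,wh,b.tolist())
# reference points by eye in crop: tag front corners (top edge)
px=np.array([[211,242],[272,329],[320,308],[262,226]])/4+[210,150]
print(tob(ray(s,px,.012),BS)*1000)
# jaw lip at front: crop pts
print(tob(ray(s,np.array([[252,332],[200,262]])/4+[210,150],.007),BS)*1000)
print('tool',tob(robot.get_obs()['tool_pos'][:2],BS)*1000)
E
```

```text
60 [275.86567164 217.68656716] [66.19565582 36.54358673] [[12.3, -40.0], [48.9, -40.5], [49.9, 25.6], [13.4, 26.2]]
75 [274.94366197 217.56338028] [75.83929443 39.21858597] [[11.6, -43.1], [50.8, -43.0], [50.7, 32.8], [11.5, 32.8]]
90 [276.26851852 212.55555556] [105.02739716  66.98332214] [[-17.5, -69.5], [49.5, -71.4], [52.5, 33.5], [-14.5, 35.5]]
[[ 46.64142908 -39.07376576]
 [ 47.32773903  33.53664269]
 [ 15.06397094  34.47928939]
 [ 13.45735456 -34.60469858]]
[[ 56.64322725  26.7688478 ]
 [ 57.98534411 -32.43806271]]
tool [[-0.33244566 -2.49009566]]
```

Call:
step_arm(
  plan=[
    [[1.5, -0.5, 0, 0, 43], [2.9, -0.9, 0, 0, 43], [2.9, -0.9, 0, 0, 43], [0, 0, 0, 0, 43], [-3, 1, 0, 0, 43], [-5, 1.6, 0, 0, 43], [-5, 1.6, 20, 0, 43], [-5, 1.6, 50, 0, 60]],
  ],
)

```text
time: 5.08
tool_pos: [0.5753, 0.1095, 0.0549]
ee_rot: [-3.138, -0.008, 2.825]
wrist_force: [0.4, -0.2, 1.0]
width: 0.0442
```

Call:
step_arm(
  plan=[
    [[0, 0, 20, -0.1, 76], [0, 0, 20, -0.22, 76], [0, 0, 20, -0.34, 76], [0, 0, 20, -0.46, 76], [0, 0, 20, -0.58, 76], [0, 0, 20, -0.7, 76], [0, 0, 20, -0.82, 76], [0, 0, 20, -0.94, 76]],
  ],
)

```text
time: 5.75
tool_pos: [0.5785, 0.1098, 0.0785]
ee_rot: [-3.142, -0.0, 1.879]
wrist_force: [0.4, 0.2, 0.4]
width: 0.0717
```

Call:
step_arm(
  plan=[
    [[5, -2, 0, -0.1, 76], [15, -5, 0, -0.22, 76], [25, -8, 0, -0.34, 76], [35, -11, 0, -0.46, 76], [40, -13, 0, -0.58, 76], [46, -15, 0, -0.63, 76], [46, -15, 0, -0.63, 76], [46, -15, 0, -0.63, 76]],
  ],
)

```text
time: 6.42
tool_pos: [0.6246, 0.0947, 0.0783]
ee_rot: [-3.141, 0.0, 1.256]
wrist_force: [0.0, -0.2, -0.0]
width: 0.0716
```

```bash
python3 - <<'E'
from meas import *
s=snap('scene')
B=cv2.resize(s['frame'][130:270,210:370],None,fx=4,fy=4)
cv2.imwrite('pics/p4.png',B[:,:,::-1]); o=robot.get_obs();print(o['time'],o['tool_pos'],o['ee_rot'],o['wrist_force'],o['width'])
for th in (60,75):
    m,wh,b,t=tag(s,(255,195,300,240),BS,th=th); print(th,m,wh,b.tolist())
print(tob(o['tool_pos'][:2],BS)*1000,tob(o['tool_pos'][:2],BT)*1000)
E
```

```text
6.4667 [0.62441927 0.09480426 0.07839297] [-3.14110598e+00  8.78578981e-05  1.25628912e+00] [0.56775105 0.40670679 0.03638656] 0.07161135049692642Traceback (most recent call last):
  File "<stdin>", line 6, in <module>
  File "meas.py", line 19, in tag
    q=quad(t); c,wh,a,b=rect(ray(s,q,.012)); return q.mean(0),wh,(tob(b,B)*1000).round(1),t
  File "meas.py", line 3, in quad
    c=max(cv2.findContours(mask,cv2.RETR_EXTERNAL,cv2.CHAIN_APPROX_NONE)[0],key=cv2.contourArea)
ValueError: max() iterable argument is empty
```

View pics/p4.png

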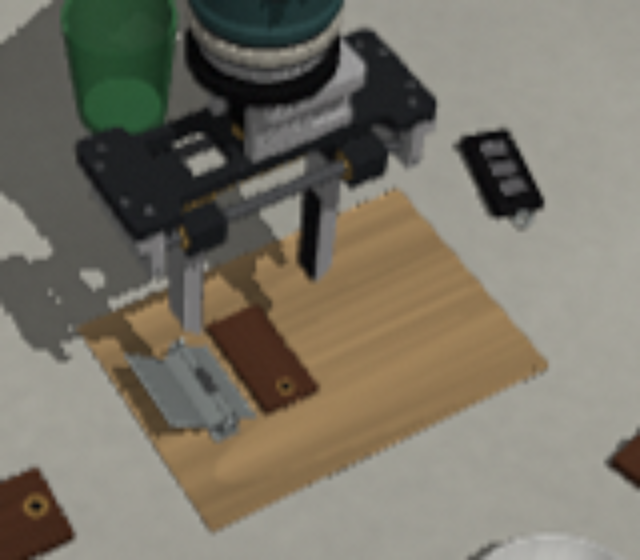

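The gripper now straddles, turned 90°. The tag is square at crop (262,358) and clear of the lip, and the finger tips are at (190,330) and (310,278). I'll measure both.

```bash
python3 - <<'E'
from meas import *
s=snap('scene'); O=np.array([210,130])
px=np.array([[208,327],[265,410],[318,386],[258,308]])/4+O
print('tag by eye',tob(ray(s,px,.012),BS)*1000)
for th in (75,90,100):
  try:
    w,v,h,S=wood(s,(255,195,295,240)); t=((w)&(v<th)).astype(np.uint8); q=quad(t); c,wh,a,b=rect(ray(s,q,.012)); print(th,wh,a,(tob(b,BS)*1000).round(1).tolist())
  except Exception as e: print(e)
o=robot.get_obs(); p=o['tool_pos']; y=o['ee_rot'][2]; d=np.array([np.sin(y),-np.cos(y),0]); n=np.array([d[1],-d[0],0])
w=o['width']
for lab,k in (('front in',w/2),('front out',w/2+.0125),('rear in',-w/2),('rear out',-w/2-.0125)):
    for m in (-.008,.008): print(lab,m,(proj(s,p+d*k+n*m)[0]-O)*4, tob((p+d*k+n*m)[:2],BS)*1000)
E
```

```text
tag by eye [[ 50.10370678 -36.65553357]
 [ 51.23701599  32.15597596]
 [ 15.32615587  32.6866645 ]
 [ 16.37269145 -34.4629473 ]]
75 [72.97582245 44.70702744] 71.57256317138672 [[7.9, -38.8], [52.6, -39.1], [53.1, 33.8], [8.4, 34.1]]
90 [109.08664703  46.46512222] 62.61374282836914 [[0.3, -68.9], [46.1, -76.4], [63.9, 31.2], [18.0, 38.8]]
100 [113.90689087  46.89810562] 63.241249084472656 [[-0.5, -74.0], [45.8, -81.1], [63.1, 31.4], [16.8, 38.6]]
front in -0.008 [203.39171392 326.13705933] [[77.87495271  5.4942236 ]]
front in 0.008 [189.29772068 306.33447303] [[ 77.87354264 -10.50577634]]
front out -0.008 [183.72472461 334.89375644] [[90.37495266  5.49312198]]
front out 0.008 [169.75165124 314.92972127] [[ 90.37354259 -10.50687795]]
rear in -0.008 [312.7007002  277.46739926] [[6.45772856 5.50051754]]
rear in 0.008 [297.96154466 258.55031138] [[  6.45631849 -10.4994824 ]]
rear out -0.008 [331.31458098 269.17959712] [[-6.04227139  5.50161916]]
rear out 0.008 [316.47010901 250.41129879] [[ -6.04368146 -10.49838078]]
```

Call:
step_arm(
  plan=[
    [[2.5, -0.8, 0, 0, 81], [4.6, -1.5, 0, 0, 81], [4.6, -1.5, -15, 0, 81], [4.6, -1.5, -30, 0, 81], [4.6, -1.5, -40, 0, 81], [4.6, -1.5, -46, 0, 81], [4.6, -1.5, -50, 0, 81], [4.6, -1.5, -50, 0, 81]],
  ],
)

```text
time: 7.18
tool_pos: [0.6289, 0.0932, 0.0275]
ee_rot: [-3.14, 0.001, 1.255]
wrist_force: [-1.0, -0.1, -0.0]
width: 0.0764
```

Call:
step_arm(
  plan=[
    [[0, 0, -2, 0, 81], [0, 0, -4, 0, 81], [0, 0, -6, 0, 81], [0, 0, -8, 0, 81], [0, 0, -10, 0, 81], [0, 0, -12, 0, 81], [0, 0, -14, 0, 81], [0, 0, -14, 0, 81]],
  ],
)

```text
time: 7.85
tool_pos: [0.6298, 0.0932, 0.015]
ee_rot: [3.141, -0.0, 1.255]
wrist_force: [-0.8, -0.1, 3.4]
width: 0.0758
```

```bash
python3 - <<'E'
from meas import *
s=snap('scene')
B=cv2.resize(s['frame'][150:270,220:340],None,fx=5,fy=5,interpolation=cv2.INTER_CUBIC)
cv2.imwrite('pics/p5.png',B[:,:,::-1]); o=robot.get_obs();print(o['time'],o['tool_pos'],o['ee_rot'],o['wrist_force'],o['width'])
E
```

```text
7.9 [0.62984311 0.09310595 0.01512477] [ 3.14054953e+00 -2.36304486e-04  1.25475509e+00] [-0.99138622 -1.16386992  4.03096795] 0.07644368068291323
```

View pics/p5.png

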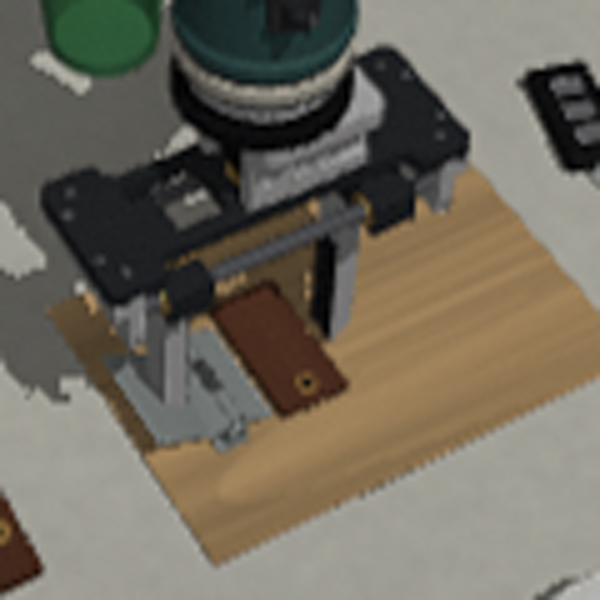

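The lever is being pressed at about 4 N. The rear tip at crop (325,337) sits about 5 mm behind the tag's rear edge, so I'll go on down to z of about 0.009.

Call:
step_arm(
  plan=[
    [[0, 0, -1.5, 0, 81], [0, 0, -3, 0, 81], [0, 0, -4.5, 0, 81], [0, 0, -6, 0, 81], [0, 0, -6.5, 0, 81], [0, 0, -6.5, 0, 81], [0, 0, -6.5, 0, 81], [0, 0, -6.5, 0, 81]],
  ],
)

```text
time: 8.57
tool_pos: [0.6288, 0.0935, 0.0094]
ee_rot: [-3.14, -0.0, 1.255]
wrist_force: [-4.4, 0.6, 9.3]
width: 0.0764
```

```bash
python3 - <<'E'
from meas import *
s=snap('scene')
B=cv2.resize(s['frame'][175:255,235:315],None,fx=7,fy=7,interpolation=cv2.INTER_CUBIC)
cv2.imwrite('pics/p6.png',B[:,:,::-1]); o=robot.get_obs();print(o['time'],o['tool_pos'],o['ee_rot'],o['wrist_force'],o['width'])
E
```

```text
8.6167 [0.62878657 0.09352651 0.00935613] [-3.14042818e+00 -2.35341338e-05  1.25495344e+00] [-4.98434028  0.24181604 10.16805343] 0.07623584725190745
```

View pics/p6.png

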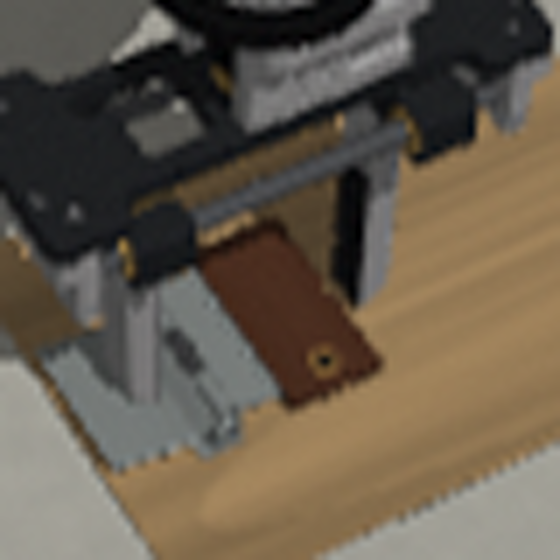

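The lever is held at about 10 N, the lip is raised, and the tag at (290,310) is still short of the stop. I'll lower slightly, narrow the fingers, and bring the rear finger up to the tag.

Call:
step_arm(
  plan=[
    [[0.5, -0.2, -0.7, 0, 80], [1, -0.3, -1.4, 0, 79], [1.6, -0.5, -1.4, 0, 78], [2.2, -0.7, -1.4, 0, 77], [2.9, -0.9, -1.4, 0, 76], [2.9, -0.9, -1.4, 0, 75], [2.9, -0.9, -1.4, 0, 74.5], [2.9, -0.9, -1.4, 0, 74.5]],
  ],
)

```text
time: 9.28
tool_pos: [0.6313, 0.0927, 0.0084]
ee_rot: [-3.14, 0.0, 1.255]
wrist_force: [-8.1, -0.5, 11.4]
width: 0.07
```

Call:
step_arm(
  plan=[
    [[0.7, -0.2, 0, 0, 74.5], [1.4, -0.5, 0, 0, 74.5], [2.1, -0.7, 0, 0, 74.5], [2.9, -0.9, 0, 0, 74.5], [2.9, -0.9, 0, 0, 74.5], [2.9, -0.9, 0, 0, 74.5]],
  ],
)

```text
time: 9.78
tool_pos: [0.6314, 0.0927, 0.0082]
ee_rot: [-3.133, 0.001, 1.255]
wrist_force: [-13.7, 2.5, 15.7]
width: 0.0698
```

```bash
python3 - <<'E'
from meas import *
s=snap('scene')
B=cv2.resize(s['frame'][175:255,235:315],None,fx=7,fy=7,interpolation=cv2.INTER_CUBIC)
cv2.imwrite('pics/p7.png',B[:,:,::-1]); o=robot.get_obs();print(o['time'],o['tool_pos'],o['ee_rot'],o['wrist_force'],o['width'],tob(o['tool_pos'][:2],BS)*1000)
E
```

```text
9.8333 [0.63135095 0.09270084 0.00823448] [-3.13315569e+00  9.94952721e-04  1.25537639e+00] [-13.8851263    2.80064331  16.10068183] 0.07010167295373902 [[49.47764244 -2.38610069]]
```

View pics/p7.png

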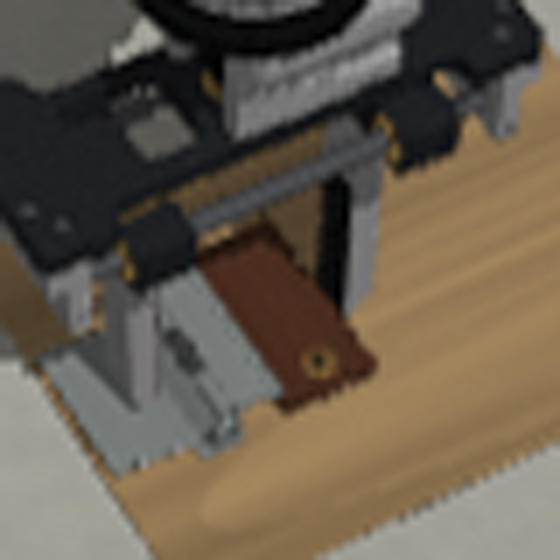

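The image shows the rear finger now close to the tag. The front finger is sticking on the lever: the tool did not advance and lateral force built up. Instead of sliding it, I'll keep the front finger still and bring the rear one forward by closing the gripper with a matching tool advance.

Call:
step_arm(
  plan=[
    [[0, 0, 0, 0, 73], [0, 0, 0, 0, 71.5], [0, 0, 0, 0, 70], [0, 0, 0, 0, 69], [0, 0, 0, 0, 68], [0, 0, 0, 0, 68]],
  ],
)

```text
time: 10.33
tool_pos: [0.6342, 0.0918, 0.0084]
ee_rot: [-3.14, 0.0, 1.255]
wrist_force: [-6.7, 1.1, 11.9]
width: 0.0639
```

Call:
step_arm(
  plan=[
    [[0.6, -0.2, 0, 0, 66.7], [1.1, -0.4, 0, 0, 65.5], [1.7, -0.6, 0, 0, 64.2], [1.9, -0.6, 0, 0, 63.7], [1.9, -0.6, 0, 0, 63.7]],
  ],
)

```text
time: 10.75
tool_pos: [0.6361, 0.0911, 0.0084]
ee_rot: [-3.14, 0.0, 1.255]
wrist_force: [-6.5, 0.9, 11.2]
width: 0.06
```

```bash
python3 - <<'E'
from meas import *
s=snap('scene')
B=cv2.resize(s['frame'][175:255,235:315],None,fx=7,fy=7,interpolation=cv2.INTER_CUBIC)
cv2.imwrite('pics/p8.png',B[:,:,::-1]); o=robot.get_obs();print(o['time'],o['tool_pos'],o['ee_rot'],o['wrist_force'],o['width'],tob(o['tool_pos'][:2],BS)*1000)
E
```

```text
10.8 [0.63615399 0.09115568 0.00838563] [-3.13978383e+00  2.17483639e-04  1.25503481e+00] [-7.31544519 -0.39233205 11.44729948] 0.059925883072680874 [[54.52308678 -2.36918743]]
```

View pics/p8.png

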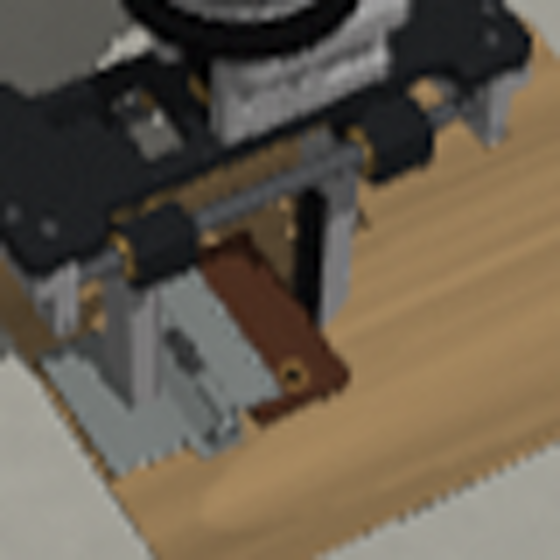

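The tag is moving under the raised lip, with its front corner now at (255,420), and the lever force is steady at 11 N. I'll advance the rear finger about 7 mm more and then measure.

Call:
step_arm(
  plan=[
    [[0.5, -0.2, 0, 0, 62.6], [1, -0.3, 0, 0, 61.5], [1.5, -0.5, 0, 0, 60.4], [2, -0.6, 0, 0, 59.2], [2.5, -0.8, 0, 0, 58.1], [3, -1, 0, 0, 57], [3.3, -1.1, 0, 0, 56.3], [3.3, -1.1, 0, 0, 56.3]],
  ],
)

```text
time: 11.47
tool_pos: [0.6391, 0.0901, 0.0083]
ee_rot: [-3.139, 0.0, 1.255]
wrist_force: [-7.4, 0.9, 11.0]
width: 0.0533
```

```bash
python3 - <<'E'
from meas import *
s=snap('scene')
B=cv2.resize(s['frame'][175:255,235:315],None,fx=7,fy=7,interpolation=cv2.INTER_CUBIC)
cv2.imwrite('pics/p9.png',B[:,:,::-1]); o=robot.get_obs();print(o['time'],o['tool_pos'],o['ee_rot'],o['wrist_force'],o['width'],tob(o['tool_pos'][:2],BS)*1000)
print('p8 corner',tob(ray(s,np.array([[350,372],[257,412]])/7+[235,175],.012),BS)*1000)
E
```

```text
11.5167 [0.63913578 0.09013768 0.00830058] [-3.13893734e+00  2.63083536e-04  1.25508780e+00] [-6.7164505   1.2346226  11.59150074] 0.053029616772084544 [[57.67353687 -2.41455009]]
p8 corner [[27.01979416 31.54360016]
 [62.36053405 30.29746521]]
```

View pics/p9.png

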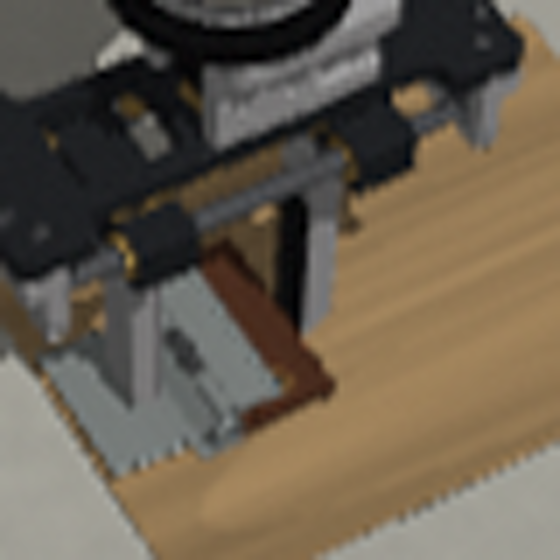

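The tag's rear corner is at (333,380), so the tag is nearly home. I'll take fine steps and watch the width lag and the force.

Call:
step_arm(
  plan=[
    [[0.3, -0.1, 0, 0, 55.7], [0.6, -0.2, 0, 0, 55], [0.6, -0.2, 0, 0, 55]],
  ],
)

```text
time: 11.77
tool_pos: [0.6387, 0.0903, 0.0082]
ee_rot: [-3.136, 0.0, 1.255]
wrist_force: [-8.8, 1.2, 13.4]
width: 0.0518
```

Call:
step_arm(
  plan=[
    [[0.2, -0.1, 0, 0, 54.5], [0.4, -0.1, 0, 0, 54.1], [0.4, -0.1, 0, 0, 54.1]],
  ],
)

```text
time: 12.02
tool_pos: [0.6383, 0.0904, 0.0081]
ee_rot: [-3.135, 0.001, 1.255]
wrist_force: [-10.8, 2.3, 14.0]
width: 0.0511
```

```bash
python3 - <<'E'
from meas import *
s=snap('scene')
B=cv2.resize(s['frame'][175:255,235:315],None,fx=7,fy=7,interpolation=cv2.INTER_CUBIC)
cv2.imwrite('pics/p10.png',B[:,:,::-1]); o=robot.get_obs();print(o['time'],o['tool_pos'],o['ee_rot'],o['wrist_force'],o['width'],tob(o['tool_pos'][:2],BS)*1000-[[o['width']*500,0]])
print('p9 corner',tob(ray(s,np.array([[335,376]])/7+[235,175],.012),BS)*1000)
# rear edge from colour along +y end: tag dark-red extent along board-x line y=31
for yb in (31,28,25,20):
    L=np.arange(25,50,.5); c,sn=np.cos(BS[1]),np.sin(BS[1])
    P=np.c_[BS[0][0]+(L*c-yb*sn)/1000, BS[0][1]+(L*sn+yb*c)/1000, np.full(len(L),.012)]
    q=proj(s,P).astype(np.float32); v=cv2.remap(s['frame'],q[None,:,0],q[None,:,1],cv2.INTER_LINEAR)[0].sum(1).astype(int)
    print(yb,dict(zip(L[::2],v[::2])))
E
```

```text
12.0667 [0.63834982 0.09041601 0.00812607] [-3.13473120e+00  7.82597225e-04  1.25549451e+00] [-9.80482756  1.14562594 14.50391927] 0.051136835227479346 [[31.27160417 -2.39308717]]
p9 corner [[32.24938791 30.48822143]]
31 {np.float64(25.0): np.int64(362), np.float64(26.0): np.int64(357), np.float64(27.0): np.int64(354), np.float64(28.0): np.int64(355), np.float64(29.0): np.int64(357), np.float64(30.0): np.int64(356), np.float64(31.0): np.int64(351), np.float64(32.0): np.int64(342), np.float64(33.0): np.int64(290), np.float64(34.0): np.int64(239), np.float64(35.0): np.int64(189), np.float64(36.0): np.int64(167), np.float64(37.0): np.int64(142), np.float64(38.0): np.int64(125), np.float64(39.0): np.int64(123), np.float64(40.0): np.int64(129), np.float64(41.0): np.int64(136), np.float64(42.0): np.int64(134), np.float64(43.0): np.int64(127), np.float64(44.0): np.int64(127), np.float64(45.0): np.int64(132), np.float64(46.0): np.int64(139), np.float64(47.0): np.int64(138), np.float64(48.0): np.int64(134), np.float64(49.0): np.int64(128)}
28 {np.float64(25.0): np.int64(358), np.float64(26.0)
[... 1733 characters left out ...]
4(360), np.float64(29.0): np.int64(358), np.float64(30.0): np.int64(358), np.float64(31.0): np.int64(356), np.float64(32.0): np.int64(315), np.float64(33.0): np.int64(255), np.float64(34.0): np.int64(194), np.float64(35.0): np.int64(156), np.float64(36.0): np.int64(141), np.float64(37.0): np.int64(139), np.float64(38.0): np.int64(142), np.float64(39.0): np.int64(145), np.float64(40.0): np.int64(146), np.float64(41.0): np.int64(146), np.float64(42.0): np.int64(147), np.float64(43.0): np.int64(152), np.float64(44.0): np.int64(162), np.float64(45.0): np.int64(172), np.float64(46.0): np.int64(181), np.float64(47.0): np.int64(184), np.float64(48.0): np.int64(197), np.float64(49.0): np.int64(216)}
```

The rear finger stopped advancing: as the width closed, the tool backed up instead. The tag's rear edge measures about 34 mm along board x, uniform over y, so it is at the stop (35 mm) and square. I'll back the rear finger off while the lever stays held, then raise.

Call:
step_arm(
  plan=[
    [[-0.6, 0.2, 0, 0, 55.5], [-1.2, 0.4, 0, 0, 57], [-1.9, 0.6, 0, 0, 58.5], [-2.8, 0.9, 0, 0, 60.5], [-3.5, 1.1, 0, 0, 62], [-3.5, 1.1, 0, 0, 62], [-3.5, 1.1, 0, 0, 62]],
  ],
)

```text
time: 12.65
tool_pos: [0.6357, 0.0913, 0.0086]
ee_rot: [-3.137, 0.0, 1.255]
wrist_force: [-9.4, 0.9, 13.8]
width: 0.0577
```

```bash
python3 - <<'E'
from meas import *
s=snap('scene')
B=cv2.resize(s['frame'][175:255,235:315],None,fx=7,fy=7,interpolation=cv2.INTER_CUBIC)
cv2.imwrite('pics/p11.png',B[:,:,::-1]); o=robot.get_obs();print(o['time'],o['tool_pos'],o['ee_rot'],o['wrist_force'],o['width'],tob(o['tool_pos'][:2],BS)*1000-[[o['width']*500,0]])
E
```

```text
12.7 [0.63575584 0.09136764 0.00857864] [-3.13712316e+00  3.07125550e-04  1.25527352e+00] [-9.65482685  1.92750966 13.28313202] 0.05764061457539936 [[25.25857594 -2.29082935]]
```

I've used up the picture views, so the rest is by numbers. The rear finger is 6 mm clear of the tag; now I'll raise straight up.

Call:
step_arm(
  plan=[
    [[0, 0, 2, 0, 62], [0, 0, 4, 0, 62], [0, 0, 7, 0, 62], [0, 0, 10, 0, 62], [0, 0, 14, 0, 62], [0, 0, 20, 0, 62], [0, 0, 28, 0, 62], [0, 0, 38, 0, 62]],
  ],
)

```text
time: 13.37
tool_pos: [0.6377, 0.0904, 0.0447]
ee_rot: [-3.141, 0.0, 1.255]
wrist_force: [0.2, -0.5, -0.3]
width: 0.0581
```

Call:
step_arm(
  plan=[
    [[0, 0, 30, 0, 62], [0, 0, 60, 0, 62], [0, 0, 90, 0, 62], [-20, 0, 110, 0, 62], [-50, 0, 120, 0, 62], [-80, 0, 130, 0, 62], [-100, 20, 130, 0, 62], [-120, 40, 130, 0, 62]],
  ],
)

```text
time: 14.03
tool_pos: [0.5177, 0.1302, 0.1773]
ee_rot: [3.138, -0.002, 1.253]
wrist_force: [0.2, -0.2, -0.5]
width: 0.0583
```

Call:
step_arm(
  plan=[
    [[-30, 30, 0, 0, 62], [-60, 60, 0, 0, 62], [-90, 90, 0, 0, 62], [-120, 120, 0, 0, 62], [-150, 150, 0, 0, 62], [-180, 180, 0, 0, 62], [-200, 200, 0, 0, 62], [-200, 200, 0, 0, 62]],
  ],
)

```text
time: 14.7
tool_pos: [0.314, 0.334, 0.1761]
ee_rot: [-3.14, -0.003, 1.262]
wrist_force: [0.3, -0.8, -1.1]
width: 0.0585
```

```bash
python3 - <<'E'
from meas import *
o=robot.get_obs();print(o['time'],o['tool_pos'],o['wrist_force'])
for n,B in (('scene',BS),('top',BT)):
    s=snap(n,'fin_'+n); c,sn=np.cos(B[1]),np.sin(B[1])
    def line(pts,z):
        P=np.c_[B[0]+pts@np.array([[c,sn],[-sn,c]])/1000,np.full(len(pts),z)]
        q=proj(s,P).astype(np.float32); return cv2.remap(s['frame'],q[None,:,0],q[None,:,1],cv2.INTER_LINEAR)[0].astype(int)
    for yb in (-33,-25,-15,-5,5,15,25,31):
        L=np.arange(22,62,.25); v=line(np.c_[L,np.full(len(L),yb)],.012).sum(1)
        i=np.where(v<v[:20].mean()*.7)[0]; g=line(np.c_[L,np.full(len(L),yb)],.012); sat=g.max(1)-g.min(1)
        j=np.where((L>40)&(sat<15))[0]
        print(n,yb,'rear edge',L[i[0]] if len(i) else None,'lip(grey) from',L[j[0]] if len(j) else None)
    L=np.arange(-60,60,.25)
    v=line(np.c_[np.full(len(L),41),L],.012).sum(1); i=np.where(v<.62*np.median(v[:60]))[0]; print('y extent',L[i[0]],L[i[-1]])
    # tumbler/dish/fob shift: compare with the first frame
    f0=cv2.imread(f'pics/{n}0.png')[:,:,::-1]
    D=cv2.absdiff(f0,s['frame']).max(2)
    for k,r in {'top':{'dish':(122,160,172,206),'tumbler':(292,208,330,246),'fob':(208,260,240,290)},'scene':{'dish':(315,260,380,312),'tumbler':(222,120,258,168),'fob':(322,158,348,190)}}[n].items():
        x0,y0,x1,y1=r; print(k,(D[y0:y1,x0:x1]>40).mean().round(3))
E
```

```text
14.7 [0.31403842 0.33404745 0.17607968] [ 0.27028484 -0.79631793 -1.08721149]
scene -33 rear edge 33.75 lip(grey) from None
scene -25 rear edge 34.0 lip(grey) from 52.0
scene -15 rear edge 33.5 lip(grey) from 52.0
scene -5 rear edge 33.75 lip(grey) from 52.25
scene 5 rear edge 33.75 lip(grey) from 52.0
scene 15 rear edge 34.0 lip(grey) from 52.25
scene 25 rear edge 34.5 lip(grey) from 52.0
scene 31 rear edge 34.0 lip(grey) from None
y extent -38.75 34.25
dish 0.0
tumbler 0.0
fob 0.048
top -33 rear edge 32.0 lip(grey) from None
top -25 rear edge 32.25 lip(grey) from 52.5
top -15 rear edge 31.75 lip(grey) from 52.25
top -5 rear edge 32.0 lip(grey) from 52.25
top 5 rear edge 31.75 lip(grey) from 52.0
top 15 rear edge 32.0 lip(grey) from 52.25
top 25 rear edge 32.0 lip(grey) from 52.5
top 31 rear edge 33.5 lip(grey) from None
y extent -42.75 31.0
dish 0.0
tumbler 0.0
fob 0.098
```

```bash
python3 - <<'E'
from h import *
for f in ('scene0','fin_scene'):
    g=cv2.imread(f'pics/{f}.png')[155:195,318:352].max(2); m=cv2.moments((g<45).astype(np.uint8),True); print(f,m['m10']/m['m00'],m['m01']/m['m00'],m['m00'])
print(robot.close_job())
E
```

```text
scene0 16.34673366834171 18.592964824120603 199.0
fin_scene 16.34673366834171 18.592964824120603 199.0
the job is handed in; nothing more can be done
None
```

I squared the tag with both fingertips and pushed it up to the clip. One fingertip then held the lever down while the other pushed the tag under the raised jaw, until the finger would go no further. I backed the pushing finger off, let the lever rise, moved the arm clear and handed the job in at about 14.7 s of the 51 s allowed.

**Tag position:** the last pictures put the tag at about x = 52 mm in the scene camera and 50 mm in the coarser top camera; the limit is 49 mm and home is 53 mm. The two cameras disagree by about 2 mm. The tag looks square, and it sits 2 to 6 mm off the centre line.

**Jaw:** the lip shows over the tag's front strip. I could not measure the clip angle, the grip force or the push force on the tag directly. I take the lever as held past 0.5 rad from the fingertip's height, about 0.6 rad by estimate.

**Other objects:** neither camera shows any change at the tumbler or the dish. A raw picture comparison did flag 5–10% of pixels around the fob. I put that down to shadow, since its outline in the scene camera is in exactly the same place.

**What went wrong:** the lever finger stuck by friction instead of sliding, so I closed the gripper while advancing the arm to push the tag home. I also reached the 12-picture limit before the release, so the final checks are from measurements only.

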